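# Close and press home the access panel of a shielded test enclosure

### The arm

A 6-joint arm with a two-finger parallel gripper is mounted at the origin on the work surface. World frame = base frame: x ahead of the robot, y to its left, z up, the work surface at z = 0. Lengths are in m, angles in rad, forces in N, time in s.
With the tool pointing down it reaches from about 0.3 to 0.825 m from the base axis. Payload 5.4 kg.
Tool frame: the origin (TCP) lies at the very end of the fingers, on their centre line; the grasp point (between the pads) lies 19 mm behind it; z points along the fingers, x is the direction in which the jaws open and shut, and the axes are right-handed (so a half turn about z gives the same grasp; the last joint's range is limited). The gripper opens to 92 mm and grips with 3 to 60 N. Pads are 20 mm wide; open, the fingers measure 128 mm over their backs; the gripper's body (75 mm by 189 mm) begins 69 mm behind the grasp point.
Start: joints at [-1.37, 0.158, 1.597, -0, 1.386, -0.21], TCP at [0.23, -0.527, 0.215] pointing down, gripper open.
Joint ranges: [-2.91, 2.91], [-0.94, 2.29], [0.18, 2.7], [-1.29, 4.43], [0.17, 2.64], [-3, 3]. Speed limits (rad/s): [2.57, 2.57, 3.14, 3.14, 3.14, 3.14].

### API

Orientations are given as a rotation vector (axis times angle).
In Python, from workcell import bot gives the robot as it stands. Calls block until the motion is done:
- bot.goto(position, orientation): joint-space move of the TCP to a pose.
- bot.line_to(position, rot=None, max_speed=0.15): straight line of the TCP; rot=None keeps the orientation; max_speed is the mean speed in m/s.
- bot.set_joints(angles): joint-space move.
- bot.set_gripper(opening, newtons=None): opening from 0.0 (shut) to 1.0 (fully open); newtons is the grip in N (None keeps the last); returns when the fingers have stopped.
- bot.hold(seconds).
- bot.inverse_kinematics(position, orientation): joint angles nearest the present ones, or None.
- bot.read_camera(name): name is "scene" or "top" or "wrist"; returns a dict with "pixels" (400x640x3 uint8, blue, green, red), "fx", "fy", "cx", "cy" (pixels), "k1" (the pictures are not rectified: a ray, as slopes to the right and down, at radius r is drawn at 1 + k1 r^2 times it, then the intrinsics apply), "R" (3x3) and "t" (3): a world point X has camera coordinates R X + t. Camera axes: x right, y down, z forward; pixel columns grow to the right and rows downward; lengths in m; the calibration is good to about 2 mm. A picture is of the moment at which its call begins. There is no depth.
A pose or a line that the arm cannot do raises bot.MotionError and nothing moves.
- bot.job_done(): hands the job in, once; it reports no verdict.
Readings, each from a call of its own:
- bot.current_clock(): time.
- bot.current_joints(): joint angles.
- bot.current_joint_vel(): joint speeds.
- bot.current_effort(): joint torques, N m.
- bot.current_ee_pos(): TCP position.
- bot.current_tool_rot(): TCP orientation.
- bot.current_contact_force(): force on the tool from outside, world axes, zero at the start.
- bot.current_ft_torque(): the same for the moment, N m.
- bot.current_opening(): opening from 0.0 (shut) to 1.0 (fully open).
Only numpy, scipy, OpenCV 4.12 (cv2) and the standard library are available. Lean on these libraries where they do the work, as an engineer would, in place of code of your own. Each camera call takes 0.05 s, during which the arm holds its last target.

### The job

Swing the open access panel of the grey test enclosure down onto its gasket, then turn the wing of its quarter-turn fastener clockwise until the slot on top of the wing lines up with the two index marks on the panel. Then press the panel fully home against the frame and finish while still holding it pressed there: do not let go or back off. Leave the other things on the bench where they are.

Things in the scene. Friction and masses are not known exactly. Their poses are not given: they have to be found in the camera images.
- enclosure: fixed grey metal box, open on top, 180 (its x) x 200 (its y) x 100 mm high. Origin: centre of its underside, on the bench; z up; its -x side, with two brass connectors, faces roughly towards the robot. The panel's hinge line runs along its y axis at x = +85 mm, z = 100 mm (the far side)
- panel_hinge (a joint): panel angle in rad: 0 = fully home on the frame (hard stop), grows as the near edge swings up. Stiff hinge (0.4 N m), stays where left; starts at 0.35 to 0.7. Pushed down it rests on a springy gasket at about 0.05; 9 to 14 N down at the fastener then closes it to 0, let go it springs back to 0.03 to 0.05. Fastener not aligned: its key bar strikes the frame and the panel stops at about 0.03
- panel: plain aluminium panel 172 x 196 mm, 3 mm thick, covering the enclosure's top. Origin on the hinge line at its underside; x towards the hinge, y along it, z out of the outer face (at z = 3 mm). Reaches from x = -3 to -175 mm (free edge, nearest the robot), y = +-98 mm. Two black index marks, 3 mm wide lines along x at y = 0, before and behind the fastener; otherwise bare
- fastener (a joint): turn of the fastener in rad: 0 = wing and slot lie along the panel's x axis, in line with the index marks (aligned); positive = anticlockwise from above. Starts at 0.7 to 1.4. Free to turn from -0.6 to 1.6, no click or stop at 0; 0.05 N m of friction. Within about 0.15 of 0 its key bar can drop into the frame's slot
- fastener_grip (a point): point on the fastener's axis, 22 mm above the panel's upper face, 140 mm from the hinge line, at panel y = 0. The fastener is an upright steel bar (wing) 36 mm long, 10 mm thick, from 8 to 32 mm above the panel's upper face, on a round 26 mm foot, with a black slot line along its top. Site axes: x along the bar, y across it, z up
- screwdriver: screwdriver lying on the bench beside the enclosure, right side; leave alone
- ferrite: dark ring, 40 mm across, 28 mm high, beside the enclosure, left side; leave alone
- spare_port: small brass and steel connector standing on the bench beside the enclosure, left side, 28 mm across, 30 mm high; leave alone
- multimeter: grey handheld meter 160 x 78 x 36 mm lying on the right of the bench; leave alone
- pendant: blue tablet-like control pendant 190 x 270 x 40 mm lying on the left of the bench; leave alone
- mouse: black computer mouse on the left of the bench; leave alone

How it is judged:
By the outcome, as a careful person would: the job done as asked, in the order asked, and still so for the second after the job is handed in, while the arm keeps its last pose, push and grip.
It also fails if it takes over 48 s, if anything falls off the work surface, if the arm or the gripper's body presses on something with over 40 N, if the wrist force passes 120 N, or if a joint passes its speed limit or range.

## Working session

There is one attempt and no reset: what is moved stays moved. The work goes in short steps, each a Python script; the robot and the scene stay as the last script left them, time stands still between calls to the robot, and variables do not carry over. Pictures are saved under pics/ and viewed, and the job is handed in when it is done.

```bash
ls; mkdir -p pics; python3 - <<'E'
from workcell import bot
import cv2
for n in ("scene","top","wrist"):
    c=bot.read_camera(n); cv2.imwrite(f"pics/{n}0.png",c["pixels"])
    print(n,c["fx"],c["cx"],c["cy"],c["k1"],c["R"].round(3).tolist(),c["t"].round(3).tolist())
print(bot.current_clock(),bot.current_contact_force(),bot.current_tool_rot())
E
```

```text
pics
scene 475.2153573084868 312.86419763676975 198.84218515480535 -0.07625015622209075 [[0.741, 0.672, -0.023], [0.379, -0.445, -0.811], [-0.555, 0.592, -0.584]] [-0.482, -0.079, 1.572]
top 487.8099467719874 317.1748183061262 200.86772581834288 -0.021543022925373103 [[-0.027, -1.0, -0.004], [-0.986, 0.028, -0.165], [0.165, -0.001, -0.986]] [0.113, 0.561, 1.401]
wrist 319.7141904038029 316.59146336242475 198.26621422309702 -0.020398132462108004 [[0.4, -0.917, -0.002], [-0.888, -0.387, 0.248], [-0.228, -0.098, -0.969]] [-0.574, -0.028, 0.389]
0.15 [-0.30020156 -0.00742073  0.65278583] [-2.62695042e+00  1.72115761e+00  1.61720855e-03]
```

View pics/scene0.png

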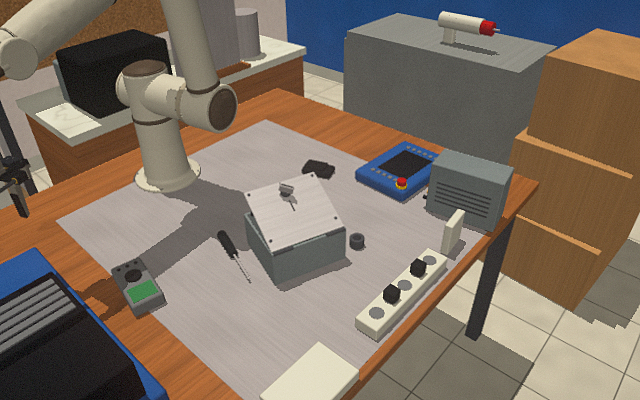

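View pics/top0.png

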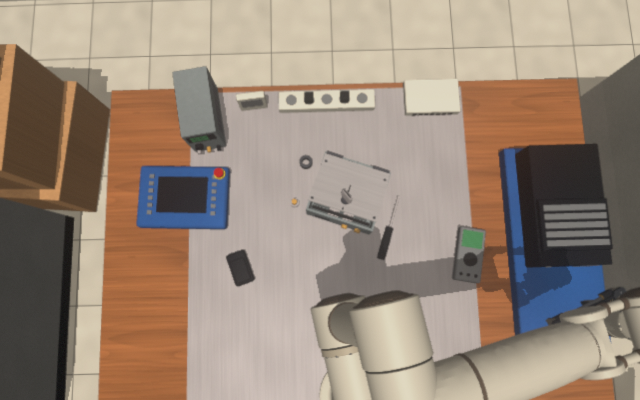

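The scene view shows the enclosure around (295,230) with its panel up. In the top view it is around (350,190) and rotated. I'll enlarge both.

```bash
python3 - <<'E'
import cv2
a=cv2.imread("pics/scene0.png")[160:300,225:385]; cv2.imwrite("pics/s0z.png",cv2.resize(a,None,fx=4,fy=4,interpolation=cv2.INTER_CUBIC)[:, :])
a=cv2.imread("pics/top0.png")[140:245,280:410]; cv2.imwrite("pics/t0z.png",cv2.resize(a,None,fx=5,fy=5,interpolation=cv2.INTER_CUBIC))
E
```

```text
(no output)
```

View pics/s0z.png

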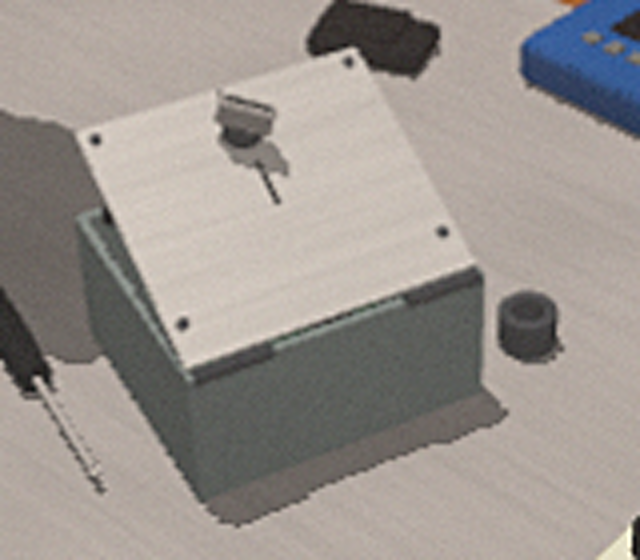

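View pics/t0z.png

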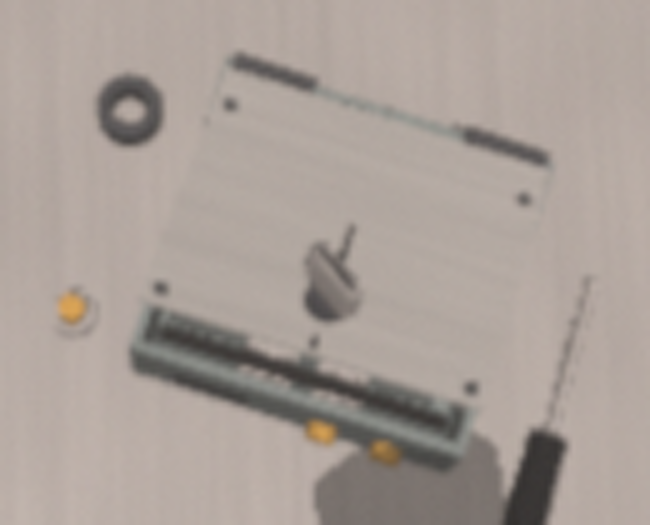

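```bash
cat > h.py <<'E'
import numpy as np, cv2
from scipy.spatial.transform import Rotation as Ro
from scipy.optimize import least_squares
def proj(c,X):
    p=np.asarray(X)@c["R"].T+c["t"]; s=p[:,:2]/p[:,2:]; r2=(s**2).sum(1,keepdims=True)
    s=s*(1+c["k1"]*r2); return s*[c["fx"],c["fy"]]+[c["cx"],c["cy"]]
def enc(P,X): # enclosure->world
    x,y,yaw=P[:3]; return np.asarray(X,float)@Ro.from_euler('z',yaw).as_matrix().T+[x,y,0]
def pan(P,X): # panel->world ; P[3]=hinge angle
    return enc(P,np.asarray(X,float)@Ro.from_euler('y',P[3]).as_matrix().T+[.085,0,.1])
def wing(P,a,X):
    return pan(P,np.asarray(X,float)@Ro.from_euler('z',a).as_matrix().T+[-.14,0,.003])
E
cat > fit.py <<'E'
from workcell import bot
from h import *
S=bot.read_camera("scene");T=bot.read_camera("top")
PC=[[-.175,-.098,.003],[-.175,.098,.003],[-.003,.098,.003],[-.003,-.098,.003]]
EC=[[.09,-.1,0],[.09,.1,0]]; EN=[[-.09,-.1,.1]]
s4=lambda L:np.array(L)/4.+[225,160]; t5=lambda L:np.array(L)/5.+[280,140]
so=s4([[80,130],[355,48],[480,265],[193,368],[205,500],[483,387],[80,215]])-.4
to=t5([[143,300],[480,405],[552,158],[228,62]])-.4
def res(P):
    a=np.vstack([pan(P,PC),enc(P,EC),enc(P,EN)])
    b=pan(P,[PC[1],PC[0],PC[3],PC[2]])
    return np.r_[(proj(S,a)-so).ravel(),(proj(T,b)-to).ravel()]
r=min((least_squares(res,[.55,-.05,y,.5],loss='soft_l1') for y in(-.3,0,.3)),key=lambda r:r.cost)
print(r.x,res(r.x).round(1).reshape(-1,2).tolist()); np.save("P.npy",r.x)
P=r.x
for a in (.7,.9,1.1,1.3):
    im=[]
    for c,(y0,y1,x0,x1) in ((S,(175,225,265,315)),(T,(175,225,325,375))):
        k=10; z=cv2.resize(c["pixels"][y0:y1,x0:x1],None,fx=k*.8,fy=k*.8,interpolation=cv2.INTER_CUBIC)
        W=wing(P,a,[[sx*.018,sy*.005,zz] for zz in(.032,.008) for sx,sy in((1,1),(1,-1),(-1,-1),(-1,1))])
        q=((proj(c,W)+.5-[x0,y0])*k*.8).astype(int)
        cv2.polylines(z,[q[:4]],1,(0,0,255),1);cv2.polylines(z,[q[4:]],1,(0,255,0),1); im.append(z)
    m=np.hstack(im); 
    cv2.putText(m,str(a),(5,20),0,.6,(255,0,0)); globals().setdefault('A',[]).append(cv2.resize(m,None,fx=.5,fy=.5))
cv2.imwrite("pics/fit0.png",np.vstack([np.hstack(A[:2]),np.hstack(A[2:])]))
E
python3 fit.py
```

```text
[ 0.58218423  0.00952042 -0.34080667  0.44455678] [[-0.5, 0.6], [0.9, -0.5], [0.3, -0.2], [-0.5, 0.7], [-0.0, 1.3], [0.8, 1.7], [-0.5, 0.8], [-1.4, -0.5], [0.7, 0.7], [-1.0, 2.3], [-1.1, 1.2]]
```

View pics/fit0.png

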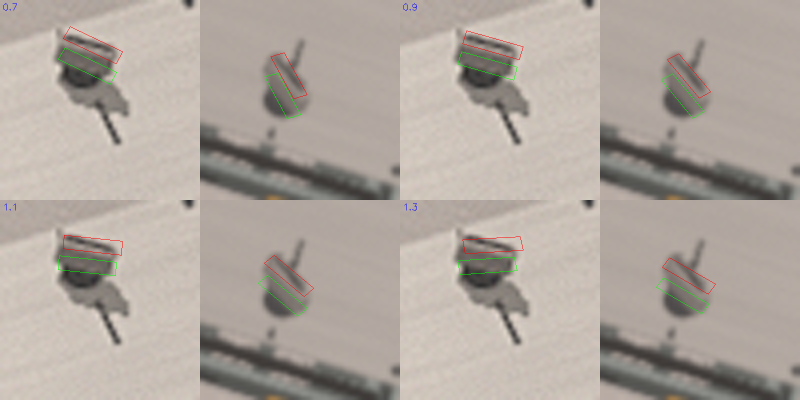

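Pose found: enclosure at (0.582, 0.010), yaw -0.34, hinge about 0.44 and wing about 0.95. Next I'll push the panel down with open fingers on either side of the fastener.

```bash
cat >> h.py <<'E'
def tool(psi):
    c,s=np.cos(psi),np.sin(psi)
    return Ro.from_matrix(np.array([[c,s,0],[s,-c,0],[0,0,-1.]])).as_rotvec()
E
python3 - <<'E'
from workcell import bot
from h import *
P=np.load("P.npy"); psi=P[2]-np.pi/2
p=enc(P,[[.085-.145,0,0]])[0]
F=pan([*P[:3],.05],[[-.14,0,.003]])[0]
q=bot.inverse_kinematics([p[0],p[1],.27],tool(psi)); print(p,F,q, bot.inverse_kinematics([F[0],F[1],F[2]+.012],tool(psi+.95)))
if q is not None and abs(q[5]-1.9)<.6:
    bot.goto([p[0],p[1],.27],tool(psi)); print(bot.current_clock(),bot.current_joints().round(2),bot.current_contact_force(),bot.current_opening())
    c=bot.read_camera("wrist"); cv2.imwrite("pics/w1.png",c["pixels"])
E
```

```text
[0.52563511 0.02957527 0.        ] [0.53065375 0.02779543 0.10999333] [-1.73554471e-01 -1.38887730e-03  1.65719264e+00 -4.44089210e-16
  1.48578889e+00  1.73804853e+00] [-1.75266501e-01  1.37572564e-01  1.81134998e+00 -8.88178420e-16
  1.19267011e+00  7.86336497e-01]
2.5083 [-0.17 -0.    1.66 -0.    1.49  1.74] [ 0.2284545  -0.30722303  0.71662908] 1.0000753590435552
```

View pics/w1.png

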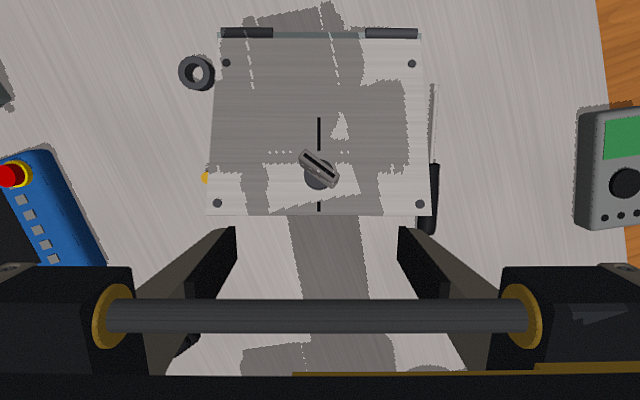

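The wrist view shows the panel nearly square to the tool: marks on column 319, wing at (319,168), slot tilted, free-edge corners at (206,215) and (432,216). I'll check these against the fit.

```bash
cat > fit2.py <<'E'
from workcell import bot
from h import *
S=bot.read_camera("scene");T=bot.read_camera("top");Wc=bot.read_camera("wrist")
PC=[[-.175,-.098,.003],[-.175,.098,.003],[-.003,.098,.003],[-.003,-.098,.003]]
EC=[[.09,-.1,0],[.09,.1,0]]; EN=[[-.09,-.1,.1]]
s4=lambda L:np.array(L)/4.+[225,160]; t5=lambda L:np.array(L)/5.+[280,140]
so=s4([[80,130],[355,48],[480,265],[193,368],[205,500],[483,387],[80,215]])-.4
to=t5([[143,300],[480,405],[552,158],[228,62]])-.4
wo=np.array([[432,216],[206,215],[320,117],[319,212]])
def res(P):
    a=np.vstack([pan(P,PC),enc(P,EC),enc(P,EN)])
    b=pan(P,[PC[1],PC[0],PC[3],PC[2]])
    w=pan(P,[PC[0],PC[1],[-.1,0,.003],[-.17,0,.003]])
    rw=proj(Wc,w)-wo; rw[2:,1]=0
    return np.r_[(proj(S,a)-so).ravel(),(proj(T,b)-to).ravel(),rw.ravel()]
print(res(np.load("P.npy")).reshape(-1,2)[-4:].round(1).tolist())
r=least_squares(res,np.load("P.npy"),loss='soft_l1')
print(r.x,res(r.x).round(1).reshape(-1,2).tolist()); np.save("P.npy",r.x)
P=r.x
# slot angle
d=Wc["pixels"][135:200,290:350]; A=[]
for a in (.8,.9,1.0,1.1):
    z=cv2.resize(d,None,fx=6,fy=6,interpolation=cv2.INTER_CUBIC)
    q=((proj(Wc,wing(P,a,[[.018,.005,.032],[.018,-.005,.032],[-.018,-.005,.032],[-.018,.005,.032]]))+.5-[290,135])*6).astype(int)
    cv2.polylines(z,[q],1,(0,0,255),1); cv2.putText(z,str(a),(5,20),0,.6,(255,0,0)); A.append(cv2.resize(z,None,fx=.7,fy=.7))
cv2.imwrite("pics/fit2.png",np.vstack([np.hstack(A[:2]),np.hstack(A[2:])]))
E
python3 fit2.py
```

```text
[[-1.7, -1.0], [-4.4, 0.1], [-4.1, 0.0], [-3.1, 0.0]]
[ 0.58159696  0.00732911 -0.34047068  0.43245606] [[-1.3, 1.4], [0.0, 0.2], [-0.5, 0.2], [-1.3, 1.1], [-0.8, 1.7], [0.1, 2.0], [-1.3, 1.2], [-0.7, 0.2], [1.4, 1.3], [-0.3, 2.5], [-0.3, 1.4], [0.1, -0.9], [-1.0, 0.3], [-1.6, 0.0], [-0.4, 0.0]]
```

View pics/fit2.png

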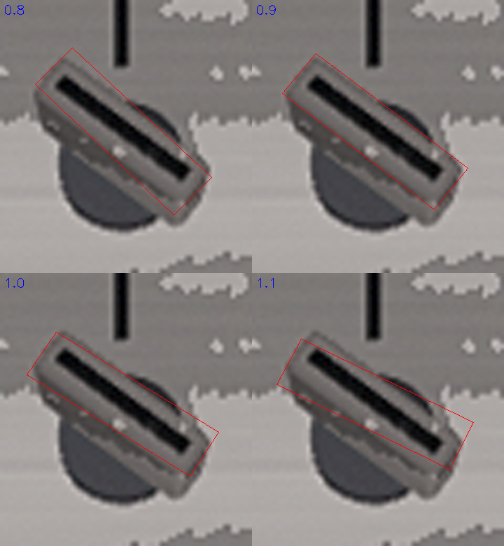

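The wing is at about 0.95. Now I'll push the panel down onto the gasket.

```bash
python3 - <<'E'
from workcell import bot
from h import *
P=np.load("P.npy"); psi=P[2]-np.pi/2
p=enc(P,[[.085-.145,0,0]])[0]
b=bot.current_contact_force()
bot.line_to([p[0],p[1],.18],tool(psi),max_speed=.15)
print(bot.current_clock(),bot.current_contact_force()-b)
z=.18
while z>.115:
    z-=.0162; bot.line_to([p[0],p[1],z],max_speed=.06); f=bot.current_contact_force()-b
    print(round(z,4),bot.current_ee_pos()[2].round(4),f.round(1))
    if f[2]>12: break
while z>.105 and f[2]<7:
    z-=.001; bot.line_to([p[0],p[1],z],max_speed=.03); f=bot.current_contact_force()-b
    print(round(z,4),bot.current_ee_pos()[2].round(4),f.round(1))
print(bot.current_clock())
bot.line_to([p[0],p[1],.2],max_speed=.15)
c=bot.read_camera("wrist"); cv2.imwrite("pics/w2.png",c["pixels"]); print(bot.current_clock())
E
```

```text
3.4583 [0.30304505 0.74822087 0.33119646]
0.1638 0.1634 [ 0.4  1.4 -0.8]
0.1476 0.1469 [-0.8  1.  -0. ]
0.1314 0.1307 [-0.7  0.6 -1.1]
0.1152 0.1145 [-0.2  1.1 -0.4]
0.099 0.1073 [-24.9   2.   53.9]
5.5417
6.4167
```

View pics/w2.png

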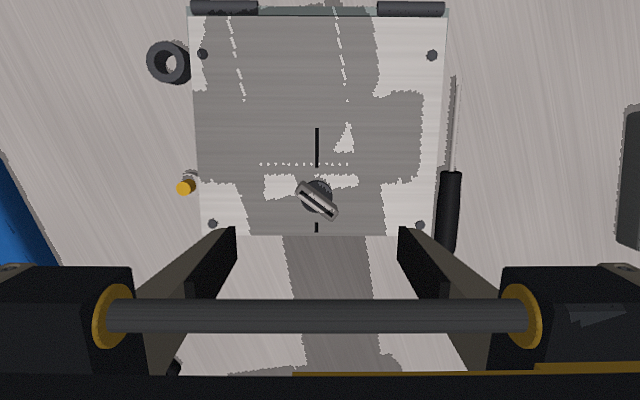

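The view shows the panel down: free edge at row 236, fastener at (318,200), marks still on column 317. One step of that push was too coarse and reached 54 N at the fingertips, so I'll use finer steps from here. Next I'll measure the panel and wing angles.

```bash
cat > ov.py <<'E'
from workcell import bot
from h import *
import sys
P=np.load("P.npy"); Wc=bot.read_camera("wrist"); im=Wc["pixels"].copy()
th=float(sys.argv[2]); 
im=cv2.resize(im,None,fx=3,fy=3,interpolation=cv2.INTER_CUBIC)
Q=[*P[:3],th]
for X,col in ((pan(Q,[[-.175,-.098,.003],[-.175,.098,.003],[-.003,.098,.003],[-.003,-.098,.003]]),(0,0,255)),
          (pan(Q,[[-.175,0,.003],[-.003,0,.003]]),(255,0,0)),
          (wing(Q,float(sys.argv[3]),[[.018,.005,.032],[.018,-.005,.032],[-.018,-.005,.032],[-.018,.005,.032]]),(0,255,0))):
    cv2.polylines(im,[((proj(Wc,X)+.5)*3).astype(int)],1,col,1)
cv2.imwrite("pics/"+sys.argv[1],im[170*3:255*3,180*3:440*3]if len(sys.argv)<5 else im[int(sys.argv[4])*3:int(sys.argv[5])*3,180*3:440*3])
E
python3 ov.py ov2.png .05 .95
```

```text
(no output)
```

View pics/ov2.png

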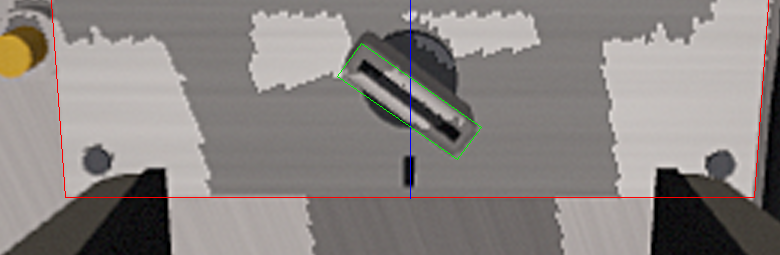

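The overlay agrees to about 1 mm, with the panel at about 0.05 and the wing at about 0.95. Next I'll grip the wing.

```bash
python3 - <<'E'
from workcell import bot
from h import *
P=np.load("P.npy"); psi=P[2]-np.pi/2
F=pan([*P[:3],.05],[[-.14,0,.025]])[0]; z=.122
bot.set_gripper(.45)
bot.goto([F[0],F[1],.2],tool(psi+.95))
b=bot.current_contact_force()
bot.line_to([F[0],F[1],z],max_speed=.1); print((bot.current_contact_force()-b).round(1),bot.current_ee_pos())
bot.set_gripper(0,newtons=25); print(bot.current_opening()*92,(bot.current_contact_force()-b).round(1),bot.current_ft_torque().round(2),bot.current_clock())
np.save("b.npy",b)
E
python3 ov.py ov3.png .05 .95 150 320
```

```text
[ 0.2 -0.5 -0.2] [0.53169344 0.02510277 0.12272534]
10.186983798666462 [-0.6  1.1  1.1] [ 0.4   0.26 -0.06] 9.7417
```

View pics/ov3.png

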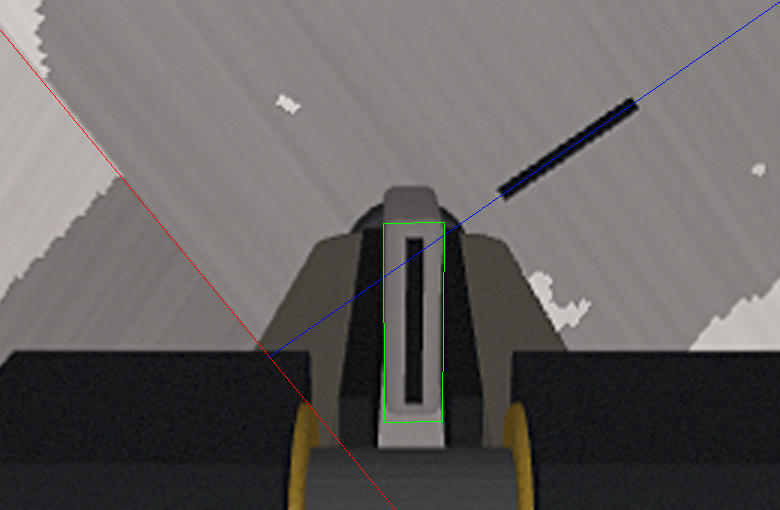

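The wing is gripped: opening is 10.2 mm, and the slot and index mark are both visible. Next I'll turn it clockwise by 0.95.

```bash
python3 - <<'E'
from workcell import bot
from h import *
P=np.load("P.npy"); psi=P[2]-np.pi/2; b=np.load("b.npy")
p=bot.current_ee_pos()
F=[0.53169344+0,0.02510277,.122]
F=pan([*P[:3],.05],[[-.14,0,.025]])[0]
for a in (.72,.48,.24,0):
    bot.goto([F[0],F[1],.122],tool(psi+a)); print(a,(bot.current_contact_force()-b).round(1),bot.current_ft_torque().round(2))
bot.hold(.2);print(bot.current_clock(),bot.current_opening()*92,(bot.current_contact_force()-b).round(1))
E
python3 ov.py ov4.png .05 0 130 320
```

```text
0.72 [-2.   0.   1.9] [ 0.46  0.41 -0.03]
0.48 [-1.1  1.6  2.6] [ 0.59  0.56 -0.01]
0.24 [-2.3  1.2  2.7] [ 0.71  0.57 -0.06]
0 [-3.2  2.8  3.6] [ 0.6   0.65 -0.02]
11.35 9.87036623142529 [-3.   2.2  4.5]
```

View pics/ov4.png

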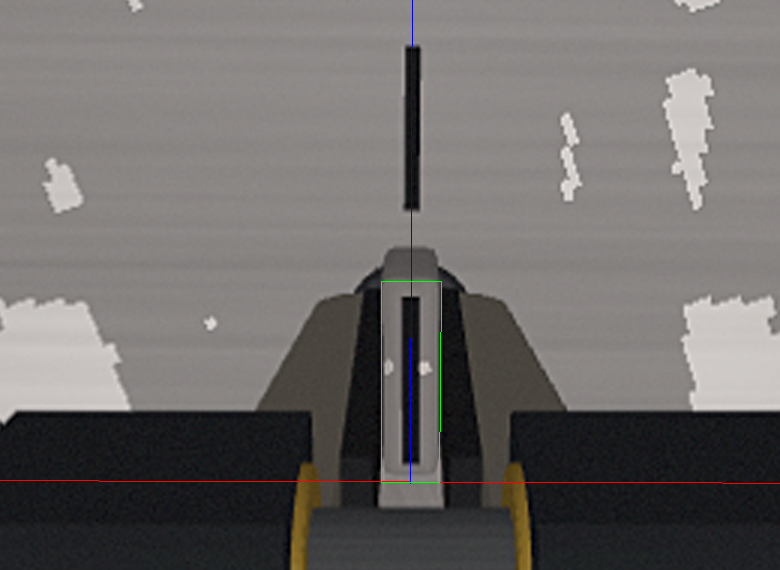

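The slot (column 410) and index mark (column 412) are collinear. Next I'll press home with a firmer grip.

```bash
python3 - <<'E'
from workcell import bot
from h import *
P=np.load("P.npy"); psi=P[2]-np.pi/2; b=np.load("b.npy")
F=pan([*P[:3],.05],[[-.14,0,.025]])[0]
bot.set_gripper(0,newtons=50)
z=.122
while z>.106:
    z-=.001; bot.line_to([F[0],F[1],z],max_speed=.02); f=bot.current_contact_force()-b
    print(round(z,4),bot.current_ee_pos()[2].round(4),f.round(1))
    if f[2]>24: break
bot.hold(.4); print(bot.current_clock(),bot.current_ee_pos().round(4),(bot.current_contact_force()-b).round(1),bot.current_opening()*92)
E
python3 ov.py ov5.png 0 0 130 320
```

```text
0.121 0.1211 [-3.2  2.6  5.8]
0.12 0.1203 [-5.6  3.9  7.5]
0.119 0.1195 [-7.9  3.   8.4]
0.118 0.1187 [-7.7  3.9  9.2]
0.117 0.1179 [-8.9  3.6 11.4]
0.116 0.1171 [-10.2   4.3  12.8]
0.115 0.1162 [-9.8  3.3 14.1]
0.114 0.1153 [-11.3   4.6  14.6]
0.113 0.1147 [-12.9   3.7  16.9]
0.112 0.1146 [-15.4   4.6  22.7]
0.111 0.1144 [-18.4   3.7  28.1]
14.7667 [0.5306 0.0256 0.1145] [-17.5   4.3  28.3] 9.38479491436261
```

View pics/ov5.png

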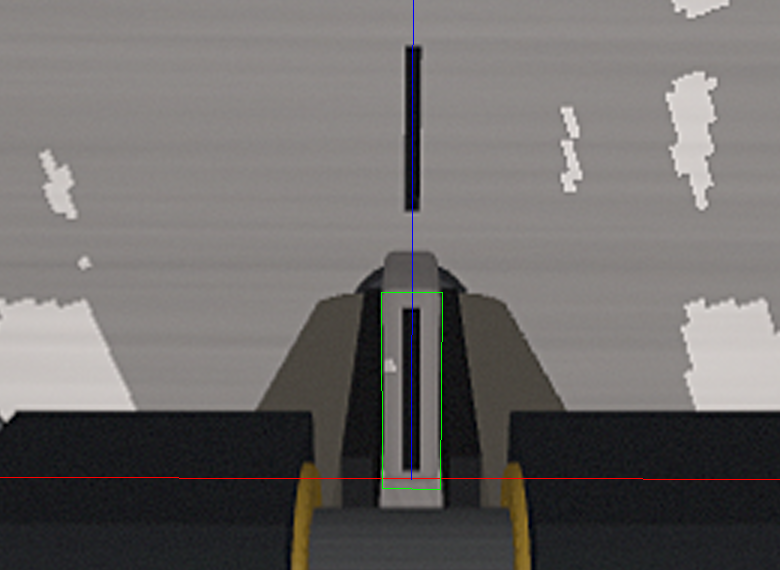

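Contact turned hard at TCP z=0.1146, after 7.5 mm of travel. The grip might have slipped instead of the panel closing, so I'll check by comparing predicted image shifts for θ=0 and θ=0.03.

```bash
python3 - <<'E'
from workcell import bot
from h import *
P=np.load("P.npy"); W=bot.read_camera("wrist");S=bot.read_camera("scene");T=bot.read_camera("top")
cv2.imwrite("pics/s5.png",S["pixels"]);cv2.imwrite("pics/w5.png",W["pixels"])
for th in (0,.03,.05):
    Q=[*P[:3],th]
    print(th,"slot ends w",(proj(W,wing(Q,0,[[.015,0,.032],[-.015,0,.032]]))).round(1).tolist(),"bar w px",np.diff(proj(W,wing(Q,0,[[.018,.005,.032],[.018,-.005,.032]]))[:,0]).round(2),
      "scene edge",proj(S,pan(Q,[[-.175,.098,.003],[-.175,-.098,.003]])).round(1).tolist(),"holes?",proj(W,pan(Q,[[-.1,0,.003]])).round(1).tolist())
s=S["pixels"][180:270,225:355].copy(); z=cv2.resize(s,None,fx=6,fy=6,interpolation=cv2.INTER_CUBIC)
for th,c in((0,(0,0,255)),(.03,(0,255,0)),(.05,(255,0,0))):
    q=((proj(S,pan([*P[:3],th],[[-.175,-.098,.003],[-.175,.098,.003],[-.003,.098,.003],[-.003,-.098,.003]]))+.5-[225,180])*6).astype(int); cv2.polylines(z,[q],1,c,1)
cv2.imwrite("pics/s5z.png",z)
E
```

```text
0 slot ends w [[316.8, 232.8], [316.6, 287.3]] bar w px [20.37] scene edge [[310.9, 191.5], [243.8, 213.3]] holes? [[316.9, 171.7]]
0.03 slot ends w [[316.8, 233.4], [316.7, 290.1]] bar w px [20.87] scene edge [[310.9, 189.9], [243.7, 211.8]] holes? [[316.9, 172.4]]
0.05 slot ends w [[316.9, 233.7], [316.7, 291.9]] bar w px [21.22] scene edge [[310.9, 188.9], [243.5, 210.7]] holes? [[316.9, 172.7]]
```

View pics/s5z.png

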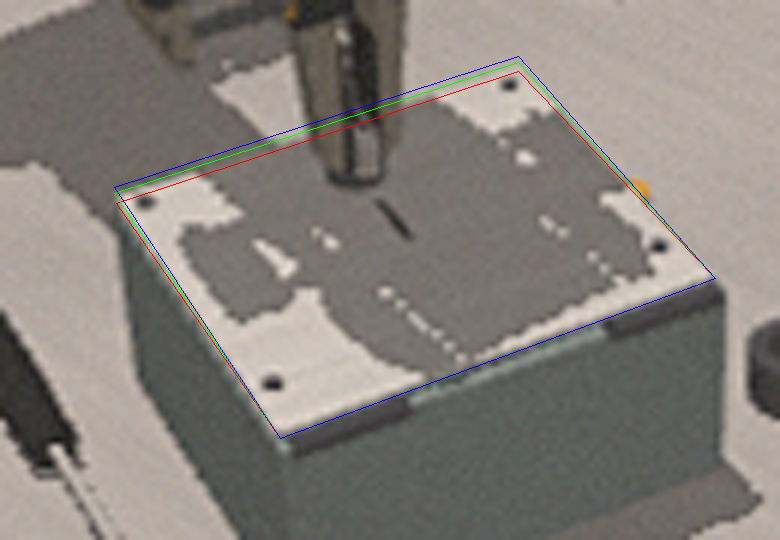

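The slot-length ratio before and after pressing is 0.970. The model predicts 0.975 for θ=0 and about 1.015 for θ=0.03, so the panel is home and the grip didn't slip. The 6–7 mm gasket stroke before the hard stop also agrees. I'll confirm it is steady and hand in.

```bash
python3 - <<'E'
from workcell import bot
import numpy as np
b=np.load("b.npy"); bot.hold(.5)
print(bot.current_ee_pos().round(4),(bot.current_contact_force()-b).round(1),bot.current_clock())
bot.job_done()
E
```

```text
[0.5306 0.0255 0.1144] [-17.8   4.6  28.2] 15.4667
the job is handed in; nothing more can be done
```

The panel is closed, the fastener is aligned, and I handed the job in at about 15.5 s with the arm still gripping the wing and pressing down.

**Steps:** I pushed the panel down onto its gasket with the open fingertips, gripped the wing and turned it clockwise by about 0.95 rad. I then pressed the panel to its hard stop and held it there.

**Last checks:**
- **Alignment:** the slot and the index mark are in line in the wrist view, to within about 1 px.
- **Panel home:** the TCP dropped about 7 mm under gasket force, then stopped hard at z = 0.1145. The slot's change of size in the image fits a panel angle of 0 rather than 0.03, so the key bar dropped in and the grip did not slip.
- **Push:** it held steady at 28 N down, with about 18 N sideways.

**Less clean:**
- **First push:** one step was too coarse, and the fingertips briefly pressed with about 54 N down (about 59 N in total) on the panel. The 40 N limit is stated for the arm and gripper body, so I don't think it applies to the fingertips.
- **Scene camera:** its view of the closed panel's edge was too coarse to tell 0 from 0.03 by itself.

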